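# Put the mixed-up solvent bottles back into their own holders

## Robot

A 6-joint arm with a two-finger parallel gripper is mounted at the origin on the work surface. World frame = base frame: x ahead of the robot, y to its left, z up, the work surface at z = 0. Lengths are in m, angles in rad, forces in N, time in s.
With the tool pointing down it reaches from about 0.4 to 0.825 m from the base axis. Payload 7 kg.
Tool frame: the origin (TCP) lies midway between the tips of the shut fingers; the grasp point (between the pads) lies 19 mm behind it; z points along the fingers, x is the direction in which the jaws open and shut, and the axes are right-handed (so a half turn about z gives the same grasp; the last joint's range is limited). The gripper opens to 88 mm and grips with 3 to 60 N. Pads are 19 mm wide; open, the fingers measure 130 mm over their backs; the gripper's body (78 mm by 193 mm) begins 47 mm behind the grasp point.
Start: joints at [-0.991, 0.359, 0.012, 0, -1.224, -0.288], TCP at [0.194, -0.646, 0.227] pointing down, gripper open.
Joint ranges: [-3.07, 3.07], [-1.43, 2.12], [-1.02, 1.25], [-3.03, 1.67], [-3.05, -0], [-3.03, 3.03]. Speed limits (rad/s): [2.39, 2.39, 3.01, 3.14, 3.14, 3.14].

## Interface

Orientations are given as [roll, pitch, yaw] about the fixed x, y, z axes, in that order (R = Rz(yaw) Ry(pitch) Rx(roll)).
In Python, from station import arm, viewer, ticket gives the robot as it stands. The module is installed in compiled form; this text tells all that it offers.
- The arm moves only by the tool step_arm, never from a script. Its argument "targets" is a list of rows, each a list of 3 entries, a list of its own where there are three numbers: the shift along the tool's x, y, z in m, then the turn, a rotation vector about the tool's x, y, z in degrees, then the opening, from -1 (shut) to 1 (fully open), so that 0 is half open. A call has exactly 8 rows; each row shifts and turns the commanded pose from where the row before left it, along the tool's axes as they then stand; what a row does not reach is not made up. A row lasts 1/10 s, in which the tool goes at most 50 mm and 8.59 degrees, less where a joint would pass 70% of its speed; a pose out of reach is approached as far as the arm can. A call is refused whole if a number of a shift passes 0.05 or a number of a turn 8.59, either way. A call with a gripper value outside its range is refused whole. The fingers move at their own pace and stop on an object; "grip_force" is the grip in N (left out, the last holds). Time passes only in rows, so rows that do not move let the fingers close, or fill a call up. It gives the time, the measured TCP pose, the force and the opening at its end, in the units of the state.
- arm.get_state(): the state, without advancing time (a new reading comes with each control period).
- viewer.grab_frame(name): name is "scene" or "top" or "wrist"; returns (picture, depth): 480x640x3 uint8, red, green, blue; 480x640 float32, m along the optical axis (not along the pixel's ray), 0 where there is no reading.
- viewer.calibration(name): a dict with "fov_y" (degrees; the focal length in pixels is half the picture's height over the tangent of half this angle, whatever the lens; pixels are square), "cx", "cy" (the principal point, pixels), "world_to_cam" (4x4, takes a point from world to camera coordinates); the wrist camera has in their place "tool_from_camera" (4x4, takes a point from camera to tool coordinates, whose origin is the TCP and whose axes are the tool frame's). Camera axes: x right, y up, looking along -z (the intrinsics and any distortion apply to the point x, -y, -z); pixel columns grow to the right and rows downward; lengths in m; the calibration is good to about 2 mm. A picture is of the moment at which its call begins: read the wrist's pose just before it. calibration takes no time and is no camera call.
- ticket.job_done(): hands the job in, once; it reports no verdict.
The state is a dict: "t": time; "q": joint angles; "qd": joint speeds; "joint_efforts": joint torques, N m; "eef_pos": TCP position; "ee_rot": TCP orientation; "force": force on the tool from outside, world axes, zero at the start; "moment": the same for the moment, N m; "width": finger opening in m.
Only numpy, scipy, OpenCV 4.12 (cv2) and the standard library are available. Lean on these libraries where they do the work, as an engineer would, in place of code of your own. Each camera call takes 0.05 s, during which the arm holds its last target.

## Task

The red, blue and yellow capped bottles are standing in each other's holders: swap them round so that each stands upright in the holder of its own cap colour, using the empty white holder as the parking place on the way. Only when these three are right, put the white capped bottle from the bench into the white holder, last of all. The bottles are glass: keep them upright, set them down gently without dropping them, and do not knock or shift the flask and the vial rack standing nearby.

Things in the scene. Friction and masses are not known exactly. Their poses are not given: they have to be found in the camera images.
- bottle_red: Sealed amber glass bottle with a red screw cap, about 0.15 to 0.31 kg, upright; stands in a holder of another colour at the start. Body 58 mm in diameter up to 64 mm high, then a shoulder narrowing to a 34 mm neck at 80 mm; cap 42 mm in diameter, from 84 to 112 mm above the underside (112 mm is the overall height). Grasp it by the cap from above. Origin: centre of the underside; z up along the bottle.
- bottle_blue: Sealed amber glass bottle with a blue screw cap, about 0.15 to 0.31 kg, upright; stands in a holder of another colour at the start. Body 58 mm in diameter up to 64 mm high, then a shoulder narrowing to a 34 mm neck at 80 mm; cap 42 mm in diameter, from 84 to 112 mm above the underside (112 mm is the overall height). Grasp it by the cap from above. Origin: centre of the underside; z up along the bottle.
- bottle_yellow: Sealed amber glass bottle with a yellow screw cap, about 0.15 to 0.31 kg, upright; stands in a holder of another colour at the start. Body 58 mm in diameter up to 64 mm high, then a shoulder narrowing to a 34 mm neck at 80 mm; cap 42 mm in diameter, from 84 to 112 mm above the underside (112 mm is the overall height). Grasp it by the cap from above. Origin: centre of the underside; z up along the bottle.
- bottle_white: Sealed amber glass bottle with a white screw cap, about 0.15 to 0.31 kg, upright; stands on the bare bench, outside any holder, at the start. Body 58 mm in diameter up to 64 mm high, then a shoulder narrowing to a 34 mm neck at 80 mm; cap 42 mm in diameter, from 84 to 112 mm above the underside (112 mm is the overall height). Grasp it by the cap from above. Origin: centre of the underside; z up along the bottle.
- holder_red: Round shallow red bottle holder fixed to the bench; holds a bottle of another colour at the start. Outer diameter 86 mm, inner 78 mm, rim 14 mm high, inner floor 4 mm above the bench, so that a bottle has about 10 mm of play all round; a small tab (8 mm high) sticks out 14 mm on its -x side. Origin: centre of the underside, on the bench; z up.
- holder_blue: Round shallow blue bottle holder fixed to the bench; holds a bottle of another colour at the start. Outer diameter 86 mm, inner 78 mm, rim 14 mm high, inner floor 4 mm above the bench, so that a bottle has about 10 mm of play all round; a small tab (8 mm high) sticks out 14 mm on its -x side. Origin: centre of the underside, on the bench; z up.
- holder_yellow: Round shallow yellow bottle holder fixed to the bench; holds a bottle of another colour at the start. Outer diameter 86 mm, inner 78 mm, rim 14 mm high, inner floor 4 mm above the bench, so that a bottle has about 10 mm of play all round; a small tab (8 mm high) sticks out 14 mm on its -x side. Origin: centre of the underside, on the bench; z up.
- holder_white: Round shallow white bottle holder fixed to the bench; empty at the start. Outer diameter 86 mm, inner 78 mm, rim 14 mm high, inner floor 4 mm above the bench, so that a bottle has about 10 mm of play all round; a small tab (8 mm high) sticks out 14 mm on its -x side. Origin: centre of the underside, on the bench; z up.
- flask: Bystander, not to be disturbed: small loose conical glass flask with a black stopper, 52 mm in diameter at the foot, 74 mm high. Origin: centre of the underside, on the bench.
- vial_rack: Bystander, not to be disturbed: loose grey rack of small black-capped vials, 66 x 94 mm (x, y), 42 mm high. Origin: centre of the underside, on the bench.
Mind the look-alikes: they are no part of the job. Of the things like the holder_red, leave any that is brown, purple or turquoise; of the rest the larger one is meant.

How it is judged:
On the way, in this order (a step that is already met when the one before it is completed fails the run):
1. one of the red, blue and yellow capped bottles is parked in the white holder and let go (((horizontal distance between bottle_red and holder_white below 0.014 m and z of bottle_red in the frame of holder_white between 0.001 and 0.008 m and angle between bottle_red's own z axis and vertical below 0.07 rad and contact force between the fingers and bottle_red below 0.1 N and linear speed of bottle_red below 0.02 m/s and angular speed of bottle_red below 0.2 rad/s) or (horizontal distance between bottle_blue and holder_white below 0.014 m and z of bottle_blue in the frame of holder_white between 0.001 and 0.008 m and angle between bottle_blue's own z axis and vertical below 0.07 rad and contact force between the fingers and bottle_blue below 0.1 N and linear speed of bottle_blue below 0.02 m/s and angular speed of bottle_blue below 0.2 rad/s) or (horizontal distance between bottle_yellow and holder_white below 0.014 m and z of bottle_yellow in the frame of holder_white between 0.001 and 0.008 m and angle between bottle_yellow's own z axis and vertical below 0.07 rad and contact force between the fingers and bottle_yellow below 0.1 N and linear speed of bottle_yellow below 0.02 m/s and angular speed of bottle_yellow below 0.2 rad/s))), for 0.2 s.
2. the red, blue and yellow capped bottles each stand released in the holder of their own colour, and the white capped bottle is not yet in the white holder (horizontal distance between bottle_red and holder_red below 0.014 m and z of bottle_red in the frame of holder_red between 0.001 and 0.008 m and angle between each of bottle_red, bottle_blue, bottle_yellow's own z axis and vertical below 0.07 rad and contact force between the fingers and bottle_red below 0.1 N and linear speed of each of bottle_red, bottle_blue, bottle_yellow below 0.02 m/s and angular speed of each of bottle_red, bottle_blue, bottle_yellow below 0.2 rad/s and horizontal distance between bottle_blue and holder_blue below 0.014 m and z of bottle_blue in the frame of holder_blue between 0.001 and 0.008 m and contact force between the fingers and bottle_blue below 0.1 N and horizontal distance between bottle_yellow and holder_yellow below 0.014 m and z of bottle_yellow in the frame of holder_yellow between 0.001 and 0.008 m and contact force between the fingers and bottle_yellow below 0.1 N and horizontal distance between bottle_white and holder_white above 0.05 m), for 0.2 s.
3. the white capped bottle stands released in the white holder (horizontal distance between bottle_white and holder_white below 0.014 m and z of bottle_white in the frame of holder_white between 0.001 and 0.008 m and angle between bottle_white's own z axis and vertical below 0.07 rad and contact force between the fingers and bottle_white below 0.1 N and linear speed of bottle_white below 0.02 m/s and angular speed of bottle_white below 0.2 rad/s), for 0.2 s.
At the end, for the whole second after the job is handed in: Each of the four bottles stands flat in the holder of its cap's colour: within 14 mm of the holder's centre (which is anywhere inside the rim), on the holder's floor (underside 1 to 8 mm above the holder's underside), tilted less than 0.07 rad, released and at rest (all of step 3 and horizontal distance between bottle_red and holder_red below 0.014 m and z of bottle_red in the frame of holder_red between 0.001 and 0.008 m and angle between each of bottle_red, bottle_blue, bottle_yellow's own z axis and vertical below 0.07 rad and contact force between the fingers and bottle_red below 0.1 N and linear speed of each of bottle_red, bottle_blue, bottle_yellow below 0.02 m/s and angular speed of each of bottle_red, bottle_blue, bottle_yellow below 0.2 rad/s and horizontal distance between bottle_blue and holder_blue below 0.014 m and z of bottle_blue in the frame of holder_blue between 0.001 and 0.008 m and contact force between the fingers and bottle_blue below 0.1 N and horizontal distance between bottle_yellow and holder_yellow below 0.014 m and z of bottle_yellow in the frame of holder_yellow between 0.001 and 0.008 m and contact force between the fingers and bottle_yellow below 0.1 N); the robot touches nothing.
It fails at once if a bottle is tipped by more than 0.6 rad (angle between any of bottle_red, bottle_blue, bottle_yellow, bottle_white's own z axis and vertical above 0.6 rad).
It fails at once if a bottle is dropped (faster than 0.6 m/s while not held by the fingers, a fall of about 18 mm) ((linear speed of bottle_red above 0.6 m/s and contact force between the fingers and bottle_red below 0.01 N) or (linear speed of bottle_blue above 0.6 m/s and contact force between the fingers and bottle_blue below 0.01 N) or (linear speed of bottle_yellow above 0.6 m/s and contact force between the fingers and bottle_yellow below 0.01 N) or (linear speed of bottle_white above 0.6 m/s and contact force between the fingers and bottle_white below 0.01 N)).
It fails at once if the flask or the vial rack is shifted by more than 20 mm or tipped (distance of any of flask, vial_rack from where it was at the start of the episode above 0.02 m or angle between any of flask, vial_rack's own z axis and vertical above 0.3 rad).
It also fails if it takes over 112 s, if anything falls off the work surface, if the arm or the gripper's body presses on something with over 40 N, if the wrist force passes 120 N, or if a joint passes its speed limit or range.

## Working session

There is one attempt and no reset: what is moved stays moved. The work goes in short steps, Python scripts to look and compute and a tool call to move; the robot and the scene stay as the last step left them, time stands still between calls to the robot, and variables do not carry over. Pictures are saved under pics/ and viewed, and the job is handed in when it is done.

Besides the shell and the picture viewer there is one more tool, called after "Call:" as a command line: name --argument value ..., lists and objects as JSON in quotes. step_arm: Moves the arm, as the interface text tells. Its arguments: {"type":"object","properties":{"targets":{"type":"array"},"grip_force":{"type":"number"}},"required":["targets"]}

```bash
mkdir -p pics; python3 - <<'E'
from station import arm, viewer
import cv2, numpy as np
s=arm.get_state(); print({k:np.round(v,3).tolist() for k,v in s.items()})
for n in ["scene","top","wrist"]:
    p,d=viewer.grab_frame(n); cv2.imwrite(f"pics/{n}0.png",p[:,:,::-1]); np.savez(f"pics/{n}0.npz",p=p,d=d)
    c=viewer.calibration(n); print(n,{k:np.round(v,4).tolist() if not isinstance(v,str) else v for k,v in c.items()}, d.min(), d.max())
E
```

```text
{'t': 0.0, 'q': [-0.991, 0.359, 0.011, -0.0, -1.224, -0.288], 'qd': [0.0, 0.0, -0.001, 0.001, 0.001, -0.0], 'joint_efforts': [-0.0, -58.272, 29.306, 6.997, 0.007, -0.0], 'eef_pos': [0.194, -0.646, 0.226], 'ee_rot': [-3.141, -0.002, 1.862], 'force': [0.137, 0.308, -1.311], 'moment': [-0.003, -0.009, 0.028], 'width': 0.088}
scene {'fov_y': 46.3538, 'cx': 331.1893, 'cy': 241.9937, 'world_to_cam': [[0.8877, 0.46, -0.0219, -0.4335], [-0.2516, 0.5243, 0.8135, 0.0918], [0.3857, -0.7166, 0.5812, -1.364], [0.0, 0.0, 0.0, 1.0]]} 0.0 3.4089854
top {'fov_y': 52.1275, 'cx': 326.9466, 'cy': 237.8863, 'world_to_cam': [[0.0053, -1.0, -0.0076, 0.025], [0.9933, 0.0044, 0.1155, -0.4876], [-0.1155, -0.0082, 0.9933, -0.9449], [0.0, 0.0, 0.0, 1.0]]} 0.0 1.8824716
wrist {'fov_y': 70.6346, 'cx': 324.1386, 'cy': 239.3874, 'tool_from_camera': [[1.0, 0.0002, -0.0002, -0.0009], [0.0001, -0.9549, -0.2969, -0.0807], [-0.0003, 0.2969, -0.9549, -0.1579], [0.0, 0.0, 0.0, 1.0]]} 0.0 1.2848837
```

View pics/top0.png

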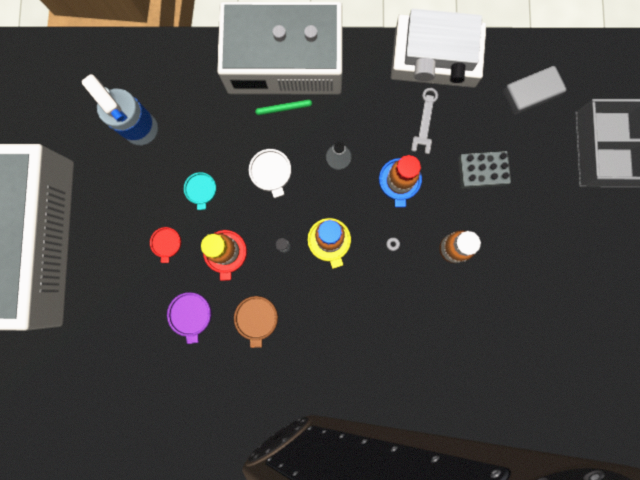

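View pics/scene0.png

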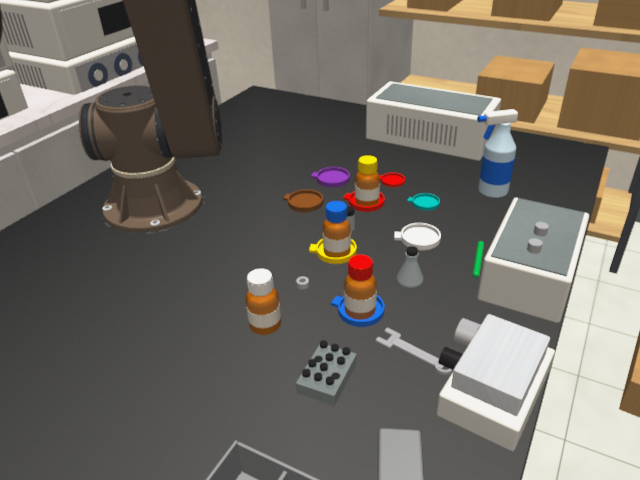

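View pics/wrist0.png

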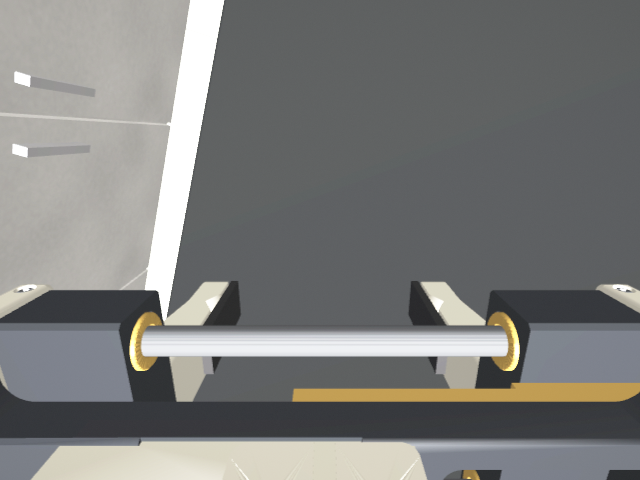

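```bash
cat > h.py <<'E'
import numpy as np, cv2
from station import arm, viewer
from scipy.spatial.transform import Rotation as R
def rays(name,uv,W=None):
    c=viewer.calibration(name); f=240/np.tan(np.radians(c["fov_y"])/2)
    uv=np.atleast_2d(uv).astype(float)
    d=np.stack([(uv[:,0]-c["cx"])/f,-(uv[:,1]-c["cy"])/f,-np.ones(len(uv))],1)
    M=np.linalg.inv(np.array(c["world_to_cam"])) if W is None else W
    return M[:3,3],d@M[:3,:3].T
def wristM(s):
    T=np.eye(4);T[:3,:3]=R.from_euler('xyz',s["ee_rot"]).as_matrix();T[:3,3]=s["eef_pos"]
    return T@np.array(viewer.calibration("wrist")["tool_from_camera"])
def onplane(name,uv,z,W=None):
    o,d=rays(name,uv,W); return o+d*((z-o[2])/d[:,2])[:,None]
def depthpts(name,uv,dep,W=None):
    o,d=rays(name,uv,W); return o+d*dep[:,None]
def masks(p):
    h=cv2.cvtColor(p,cv2.COLOR_RGB2HSV).astype(int);H,S,V=h[...,0],h[...,1],h[...,2]
    return dict(red=((H<3)|(H>176))&(S>200)&(V>110),yellow=(abs(H-29)<5)&(S>180)&(V>110),
      blue=(abs(H-108)<9)&(S>170)&(V>90),white=(S<25)&(V>190))
def blobs(m,amin=60):
    n,l,st,c=cv2.connectedComponentsWithStats(m.astype(np.uint8),connectivity=8)
    return [(l==i,st[i],c[i]) for i in range(1,n) if st[i][4]>=amin]
E
python3 - <<'E'
from h import *
for n in ["top","scene"]:
    z=np.load(f"pics/{n}0.npz");p,d=z["p"],z["d"]
    for k,m in masks(p).items():
        for b,st,c in blobs(m):
            v,u=np.nonzero(b&(d>0)); 
            if len(u)<20: continue
            P=depthpts(n,np.stack([u,v],1),d[v,u])
            q=np.percentile(P,[2,50,98],axis=0).round(3)
            if q[1,2]<.2: print(n,k,st[:5].tolist(),c.round(1),"lo",q[0],"med",q[1],"hi",q[2])
E
```

```text
top blue [379, 158, 43, 49, 349] [396.5 184.6] lo [ 0.556 -0.164 -0.002] med [ 0.594 -0.107  0.012] hi [ 0.651 -0.078  0.017]
top white [0, 0, 48, 26, 1195] [22.6 12.8] lo [ 1.384  1.105 -0.758] med [ 1.433  1.195 -0.749] hi [ 1.485  1.28  -0.74 ]
top white [192, 0, 448, 78, 13986] [436.7  24.5] lo [ 0.8   -1.099 -0.758] med [ 1.39  -0.216 -0.743] hi [1.486 0.504 0.102]
top white [273, 26, 11, 10, 83] [278.3  30.6] lo [0.862 0.112 0.118] med [0.871 0.121 0.121] hi [0.879 0.129 0.124]
top white [305, 26, 11, 11, 83] [310.1  30.7] lo [0.861 0.051 0.116] med [0.87  0.061 0.12 ] hi [0.88  0.07  0.123]
top white [434, 68, 17, 7, 96] [442.4  70.8] lo [ 0.814 -0.217  0.044] med [ 0.825 -0.204  0.05 ] hi [ 0.831 -0.188  0.072]
top white [515, 90, 20, 17, 141] [523.3  98.7] lo [ 0.761 -0.391  0.029] med [ 0.775 -0.37   0.032] hi [ 0.789 -0.355  0.036]
top white [413, 96, 21, 56, 385] [424.5 124.9] lo [ 0.677 -0.189  0.004] med [ 0.724 -0.176  0.008] hi [ 0.786 -0.151  0.012]
top white [0, 144, 42, 186, 2673] [ 25.3 233.1] lo [0.315 0.557 0.116] med [0.484 0.568 0.12 ] hi [0.647 0.622 0.124]
t
[... 2026 characters left out ...]
99 -0.     0.095] med [0.892 0.038 0.099] hi [0.944 0.222 0.103]
scene white [395, 223, 46, 23, 663] [419.2 234.7] lo [0.585 0.104 0.   ] med [0.628 0.149 0.004] hi [0.671 0.184 0.015]
scene white [440, 222, 200, 258, 21064] [584.8 376.1] lo [ 0.857 -0.283 -0.758] med [ 1.083  0.59  -0.75 ] hi [1.235 1.478 0.05 ]
scene white [247, 269, 25, 15, 302] [259. 276.] lo [ 0.453 -0.248  0.108] med [ 0.473 -0.231  0.111] hi [ 0.491 -0.211  0.113]
scene white [454, 314, 96, 85, 4938] [501.5 354.3] lo [ 0.818 -0.269  0.086] med [ 0.881 -0.206  0.089] hi [ 0.929 -0.137  0.092]
scene white [392, 338, 46, 26, 282] [414.8 350.4] lo [ 0.7   -0.191  0.004] med [ 0.74  -0.179  0.006] hi [ 0.779 -0.167  0.009]
```

```bash
cat >> h.py <<'E'
from scipy.optimize import least_squares
def cloud(n,p,d,W=None):
    v,u=np.nonzero(d>0); P=depthpts(n,np.stack([u,v],1),d[v,u],W); 
    h=cv2.cvtColor(p,cv2.COLOR_RGB2HSV)[v,u]; return P,h,np.stack([u,v],1)
HUE=dict(red=0,yellow=29,blue=110)
def colm(h,k):
    h=h.astype(int)
    if k=="white": return (h[:,1]<45)&(h[:,2]>140)
    dh=abs((h[:,0]-HUE[k]+90)%180-90); return (dh<6)&(h[:,1]>140)&(h[:,2]>70)
def circ(P,r,c0):
    f=lambda c:np.hypot(P[:,0]-c[0],P[:,1]-c[1])-r
    s=least_squares(f,c0,loss='soft_l1',f_scale=.002); return s.x,np.sqrt(np.mean(f(s.x)**2))
CAP0=dict(red=(.614,-.128),yellow=(.465,.23),blue=(.496,.012),white=(.472,-.23))
HOL0=dict(red=(.46,.222),yellow=(.48,.01),blue=(.6,-.126),white=(.631,.146))
E
python3 - <<'E'
from h import *
for n in ["top","scene"]:
    z=np.load(f"pics/{n}0.npz");P,h,uv=cloud(n,z["p"],z["d"])
    for k in CAP0:
        c=CAP0[k]
        m=colm(h,k)&(np.hypot(P[:,0]-c[0],P[:,1]-c[1])<.035)&(abs(P[:,2]-.114)<.008)
        if m.sum()>10: print(n,"cap",k,m.sum(),"mid",((P[m].min(0)+P[m].max(0))/2).round(4),"ext",np.ptp(P[m],axis=0).round(3),"mean",P[m].mean(0).round(4))
        c=HOL0[k]
        m=colm(h,k)&(np.hypot(P[:,0]-c[0],P[:,1]-c[1])<.055)&(abs(P[:,2]-.0135)<.0035)
        if m.sum()>10: print(n,"hol",k,m.sum(),np.round(circ(P[m],.041,c)[0],4),round(circ(P[m],.041,c)[1],4), "ext",np.ptp(P[m],axis=0).round(3))
E
python3 - <<'E'
import cv2
p=cv2.imread("pics/top0.png")[130:350,150:520]
cv2.imwrite("pics/topcrop.png",cv2.resize(p,None,fx=2.1,fy=2.1,interpolation=2))
E
```

```text
top cap red 419 mid [ 0.6102 -0.121   0.1133] ext [0.043 0.041 0.015] mean [ 0.6096 -0.1206  0.116 ]
top hol red 220 [0.4621 0.2346] 0.0024 ext [0.093 0.084 0.007]
top cap yellow 444 mid [0.464  0.2334 0.1133] ext [0.043 0.042 0.014] mean [0.4632 0.2331 0.116 ]
top hol yellow 214 [0.487  0.0243] 0.0034 ext [0.095 0.081 0.007]
top cap blue 68 mid [0.4883 0.0221 0.1132] ext [0.04  0.038 0.012] mean [0.487  0.0206 0.1153]
top hol blue 185 [ 0.612 -0.12 ] 0.0029 ext [0.094 0.084 0.007]
top cap white 426 mid [ 0.4709 -0.2278  0.1117] ext [0.042 0.041 0.011] mean [ 0.4708 -0.2273  0.1122]
top hol white 265 [0.6307 0.1468] 0.0021 ext [0.097 0.084 0.007]
scene cap red 364 mid [ 0.6124 -0.1235  0.1125] ext [0.041 0.043 0.013] mean [ 0.6138 -0.127   0.114 ]
scene hol red 104 [0.464  0.2325] 0.0027 ext [0.086 0.08  0.007]
scene cap yellow 178 mid [0.4664 0.2319 0.1123] ext [0.043 0.047 0.012] mean [0.4665 0.2281 0.1137]
scene hol yellow 140 [0.4885 0.0224] 0.0024 ext [0.087 0.075 0.006]
scene cap blue 249 mid [0.4919 0.0204 0.1122] ext [0.042 0.042 0.012] mean [0.4935 0.0165 0.1139]
scene hol blue 187 [ 0.6135 -0.1224] 0.0018 ext [0.094 0.083 0.006]
scene cap white 352 mid [ 0.4729 -0.2293  0.1101] ext [0.043 0.043 0.008] mean [ 0.4738 -0.2318  0.1109]
scene hol white 195 [0.6324 0.1444] 0.0022 ext [0.093 0.091 0.007]
```

View pics/topcrop.png

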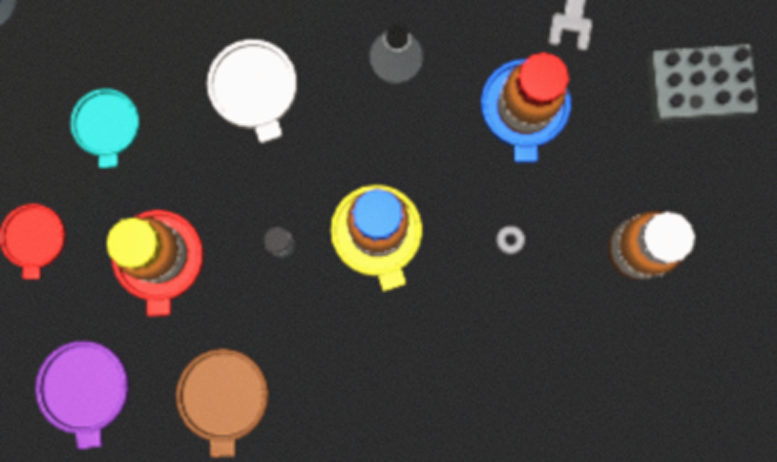

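Call:
step_arm --targets '[[[0, 0, 0], [0, 0, 8.34], 1], [[0, 0, 0], [0, 0, 8.34], 1], [[0.04, 0.018, 0], [0, 0, 0], 1], [[0.04, 0.018, 0], [0, 0, 0], 1], [[0.04, 0.018, 0], [0, 0, 0], 1], [[0.04, 0.018, 0], [0, 0, 0], 1], [[0.04, 0.018, 0], [0, 0, 0], 1], [[0.04, 0.018, 0], [0, 0, 0], 1]]' --grip_force 20

```text
t: 0.95
eef_pos: [0.3022, -0.4047, 0.2264]
ee_rot: [-3.142, -0.0, 1.571]
force: [0.8, -0.2, 1.2]
width: 0.0878
```

Call:
step_arm --targets '[[[0.045, 0.02, 0], [0, 0, 0], 1], [[0.045, 0.02, 0], [0, 0, 0], 1], [[0.045, 0.02, 0], [0, 0, 0], 1], [[0.045, 0.02, 0], [0, 0, 0], 1], [[0.045, 0.02, 0], [0, 0, 0], 1], [[0.045, 0.02, 0], [0, 0, 0], 1], [[0.04, 0.02, 0], [0, 0, 0], 1], [[0.03, 0.015, 0], [0, 0, 0], 1]]'

```text
t: 1.75
eef_pos: [0.4574, -0.0638, 0.2267]
ee_rot: [3.141, -0.0, 1.573]
force: [0.4, -0.8, -0.1]
width: 0.0878
```

Call:
step_arm --targets '[[[0.025, 0.01, 0], [0, 0, 0], 1], [[0.025, 0.01, 0], [0, 0, 0], 1], [[0.02, 0.008, 0], [0, 0, 0], 1], [[0.01, 0.003, 0], [0, 0, 0], 1], [[0.005, 0.002, 0], [0, 0, 0], 1], [[0, 0, 0.02], [0, 0, 0], 1], [[0, 0, 0.02], [0, 0, 0], 1], [[0, 0, 0], [0, 0, 0], 1]]'

```text
t: 2.55
eef_pos: [0.4877, 0.0177, 0.1843]
ee_rot: [-3.137, 0.001, 1.57]
force: [-0.6, -0.6, 0.3]
width: 0.088
```

```bash
python3 - <<'E'
from h import *
s=arm.get_state();print(s["t"],s["eef_pos"],s["ee_rot"])
p,d=viewer.grab_frame("wrist");cv2.imwrite("pics/w1.png",p[:,:,::-1])
P,h,uv=cloud("wrist",p,d,wristM(s))
c=(.49,.021)
m=colm(h,"blue")&(np.hypot(P[:,0]-c[0],P[:,1]-c[1])<.04)&(abs(P[:,2]-.114)<.008)
print(m.sum(),((P[m].min(0)+P[m].max(0))/2).round(4),np.ptp(P[m],axis=0).round(3))
E
```

```text
2.55 [0.4877287  0.01772472 0.18429047] [-3.13714850e+00  1.14867514e-03  1.57041467e+00]
185 [0.4891 0.0215 0.1112] [0.043 0.043 0.01 ]
```

View pics/w1.png

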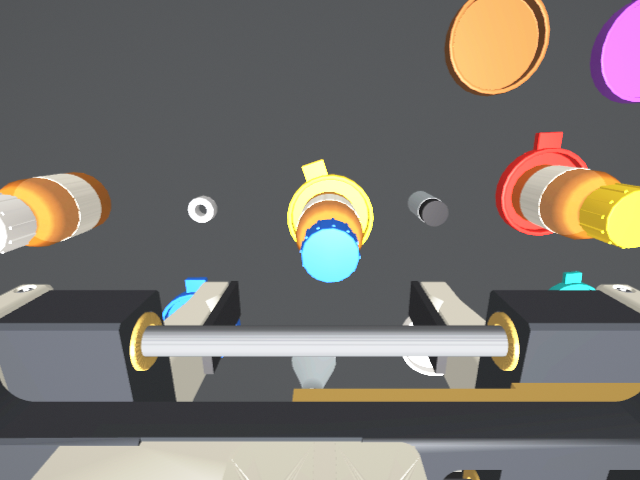

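Call:
step_arm --targets '[[[0, 0, 0.015], [0, 0, 0], 1], [[0, 0, 0.02], [0, 0, 0], 1], [[0, 0, 0.02], [0, 0, 0], 1], [[0, 0, 0.015], [0, 0, 0], 1], [[0, 0, 0.01], [0, 0, 0], 1], [[0, 0, 0.005], [0, 0, 0], 1], [[0, 0, 0], [0, 0, 0], 1], [[0, 0, 0], [0, 0, 0], 1]]'

```text
t: 3.4
eef_pos: [0.4903, 0.0188, 0.1023]
ee_rot: [3.141, -0.0, 1.572]
force: [0.2, -0.4, 0.2]
width: 0.0877
```

Call:
step_arm --targets '[[[0.0025, 0, 0.008], [0, 0, 0], 1], [[0, 0, 0.007], [0, 0, 0], 1], [[0, 0, 0.004], [0, 0, 0], 1], [[0, 0, 0], [0, 0, 0], 0.2], [[0, 0, 0], [0, 0, 0], -0.2], [[0, 0, 0], [0, 0, 0], -0.6], [[0, 0, 0], [0, 0, 0], -1], [[0, 0, 0], [0, 0, 0], -1]]' --grip_force 20

```text
t: 4.2
eef_pos: [0.4898, 0.0213, 0.0827]
ee_rot: [3.141, -0.0, 1.571]
force: [0.4, 0.4, -0.4]
width: 0.0532
```

Call:
step_arm --targets '[[[0, 0, 0], [0, 0, 0], -1], [[0, 0, 0], [0, 0, 0], -1], [[0, 0, 0], [0, 0, 0], -1], [[0, 0, -0.003], [0, 0, 0], -1], [[0, 0, -0.007], [0, 0, 0], -1], [[0, 0, -0.015], [0, 0, 0], -1], [[0, 0, -0.02], [0, 0, 0], -1], [[0, 0, -0.015], [0, 0, 0], -1]]'

```text
t: 5.0
eef_pos: [0.4899, 0.0212, 0.144]
ee_rot: [3.141, -0.0, 1.572]
force: [1.3, 0.5, -1.6]
width: 0.0412
```

Call:
step_arm --targets '[[[0.008, 0.009, 0], [0, 0, 0], -1], [[0.018, 0.02, 0], [0, 0, 0], -1], [[0.022, 0.025, 0], [0, 0, 0], -1], [[0.022, 0.025, 0], [0, 0, 0], -1], [[0.022, 0.025, 0], [0, 0, 0], -1], [[0.018, 0.02, 0], [0, 0, 0], -1], [[0.01, 0.012, 0], [0, 0, 0], -1], [[0.0045, 0.0055, 0], [0, 0, 0], -1]]'

```text
t: 5.8
eef_pos: [0.632, 0.1471, 0.1411]
ee_rot: [-3.14, 0.001, 1.572]
force: [0.1, -1.1, -1.2]
width: 0.0415
```

```bash
cat >> h.py <<'E'
def look(tag,caps,hols,cams=("top","scene")):
    out={}
    for n in cams:
        p,d=viewer.grab_frame(n);cv2.imwrite(f"pics/{n}_{tag}.png",p[:,:,::-1]);P,h,uv=cloud(n,p,d)
        for k,(x,y,z) in caps.items():
            m=colm(h,k)&(np.hypot(P[:,0]-x,P[:,1]-y)<.035)&(abs(P[:,2]-z)<.03)
            if m.sum()>10:
                zt=np.percentile(P[m,2],90); m&=P[:,2]>zt-.006
                print(n,"cap",k,m.sum(),"mid",((P[m].min(0)+P[m].max(0))/2).round(4)[:2],"ext",np.ptp(P[m],axis=0).round(3),"ztop",zt.round(4))
        for k in hols:
            c=HOL0[k];m=colm(h,k)&(np.hypot(P[:,0]-c[0],P[:,1]-c[1])<.055)&(abs(P[:,2]-.0135)<.0035)
            if m.sum()>10: r=circ(P[m],.041,c);print(n,"hol",k,m.sum(),r[0].round(4),r[1].round(4))
E
python3 - <<'E'
from h import *
s=arm.get_state();print(s["eef_pos"])
look("a",dict(blue=(.63,.145,.17)),["white"])
E
```

```text
[0.6319838  0.14710561 0.14107402]
top cap blue 84 mid [0.6194 0.1492] ext [0.017 0.034 0.008] ztop 0.1759
top hol white 151 [0.6309 0.147 ] 0.0025
scene cap blue 20 mid [0.6508 0.1471] ext [0.008 0.019 0.007] ztop 0.1736
scene hol white 193 [0.6322 0.1446] 0.0021
```

View pics/scene_a.png

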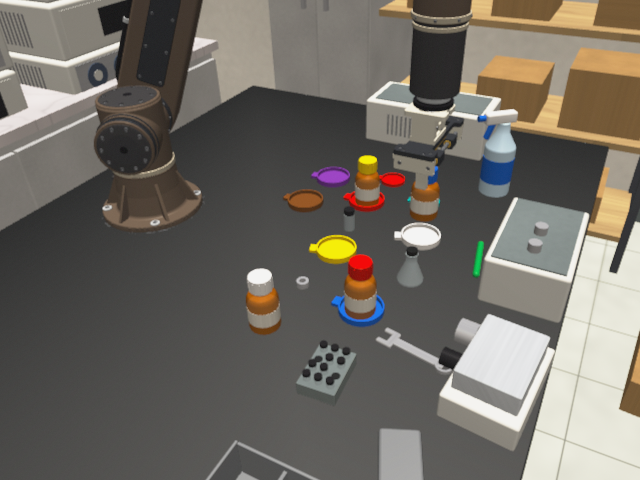

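Call:
step_arm --targets '[[[0, 0, 0.008], [0, 0, 0], -1], [[0, 0, 0.014], [0, 0, 0], -1], [[0, 0, 0.014], [0, 0, 0], -1], [[0, 0, 0.01], [0, 0, 0], -1], [[0, 0, 0.006], [0, 0, 0], -1], [[0, 0, 0.004], [0, 0, 0], -1], [[0, 0, 0.002], [0, 0, 0], -1], [[0, 0, 0], [0, 0, 0], -1]]'

```text
t: 6.7
eef_pos: [0.6312, 0.1459, 0.0846]
ee_rot: [3.141, -0.0, 1.572]
force: [0.0, 0.5, -1.1]
width: 0.0416
```

Call:
step_arm --targets '[[[0, 0, 0.001], [0, 0, 0], -1], [[0, 0, 0.0007], [0, 0, 0], -1], [[0, 0, 0], [0, 0, 0], -1], [[0, 0, 0], [0, 0, 0], -0.05], [[0, 0, 0], [0, 0, 0], 0.2], [[0, 0, 0], [0, 0, 0], 0.6], [[0, 0, 0], [0, 0, 0], 0.6], [[0, 0, 0], [0, 0, 0], 0.6]]'

```text
t: 7.5
eef_pos: [0.6312, 0.1459, 0.083]
ee_rot: [3.141, -0.0, 1.572]
force: [0.3, -0.5, -0.1]
width: 0.067
```

Call:
step_arm --targets '[[[0, 0, -0.01], [0, 0, 0], 0.8], [[0, 0, -0.025], [0, 0, 0], 1], [[0, 0, -0.025], [0, 0, 0], 1], [[0, 0, -0.015], [0, 0, 0], 1], [[0.008, -0.016, 0], [0, 0, 0], 1], [[0.018, -0.034, 0], [0, 0, 0], 1], [[0.018, -0.034, 0], [0, 0, 0], 1], [[0.018, -0.034, 0], [0, 0, 0], 1]]'

```text
t: 8.3
eef_pos: [0.5121, 0.2081, 0.1586]
ee_rot: [3.141, -0.0, 1.571]
force: [-1.2, 0.3, 0.0]
width: 0.0876
```

Call:
step_arm --targets '[[[0.014, -0.028, 0], [0, 0, 0], 1], [[0.007, -0.014, 0], [0, 0, 0], 1], [[0.0035, -0.006, 0], [0, 0, 0], 1], [[0, 0, 0], [0, 0, 0], 1], [[0, 0, 0], [0, 0, 0], 1], [[0, 0, 0.01], [0, 0, 0], 1], [[0, 0, 0.01], [0, 0, 0], 1], [[0, 0, 0], [0, 0, 0], 1]]'

```text
t: 9.1
eef_pos: [0.4644, 0.231, 0.1355]
ee_rot: [-3.139, 0.003, 1.57]
force: [-0.1, -1.0, -0.6]
width: 0.0875
```

```bash
cat >> h.py <<'E'
def wlook(tag,k,c):
    s=arm.get_state();print(s["t"],np.round(s["eef_pos"],4))
    p,d=viewer.grab_frame("wrist");cv2.imwrite(f"pics/w{tag}.png",p[:,:,::-1])
    P,h,uv=cloud("wrist",p,d,wristM(s))
    m=colm(h,k)&(np.hypot(P[:,0]-c[0],P[:,1]-c[1])<.04)&(abs(P[:,2]-.114)<.008)
    print("wrist cap",k,m.sum(),((P[m].min(0)+P[m].max(0))/2).round(4),np.ptp(P[m],axis=0).round(3))
E
python3 - <<'E'
from h import *
wlook("b","yellow",(.465,.2325))
look("b",dict(blue=(.63,.145,.116)),[])
E
```

```text
9.1 [0.4644 0.231  0.1355]
wrist cap yellow 3027 [0.4625 0.2324 0.1118] [0.042 0.043 0.012]
top cap blue 388 mid [0.6312 0.1473] ext [0.041 0.041 0.008] ztop 0.118
scene cap blue 194 mid [0.6326 0.1463] ext [0.039 0.047 0.008] ztop 0.1163
```

View pics/scene_b.png

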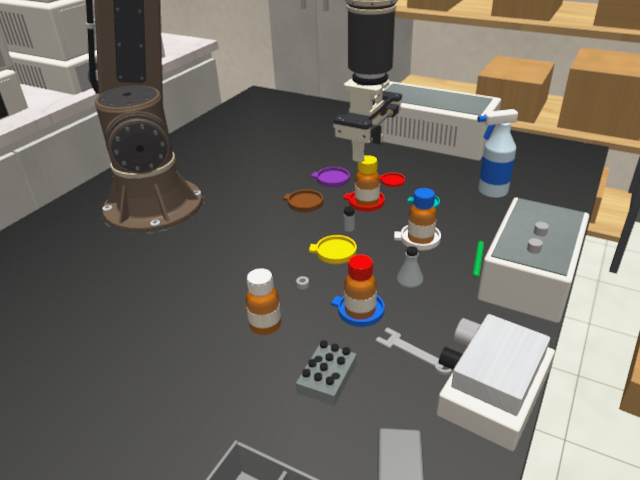

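Call:
step_arm --targets '[[[0, 0, 0.015], [0, 0, 0], 1], [[0, 0, 0.02], [0, 0, 0], 1], [[0, 0, 0.013], [0, 0, 0], 1], [[0, 0, 0.007], [0, 0, 0], 1], [[0, 0, 0], [0, 0, 0], 1], [[0, 0, 0], [0, 0, 0], 0.4], [[0, 0, 0], [0, 0, 0], 0.1], [[0, 0, 0], [0, 0, 0], -0.3]]'

```text
t: 10.05
eef_pos: [0.4654, 0.2326, 0.0836]
ee_rot: [3.141, -0.001, 1.572]
force: [-0.1, 0.2, 1.3]
width: 0.069
```

Call:
step_arm --targets '[[[0, 0, 0], [0, 0, 0], -0.6], [[0, 0, 0], [0, 0, 0], -1], [[0, 0, 0], [0, 0, 0], -1], [[0, 0, 0], [0, 0, 0], -1], [[0, 0, -0.003], [0, 0, 0], -1], [[0, 0, -0.012], [0, 0, 0], -1], [[0, 0, -0.025], [0, 0, 0], -1], [[0, 0, -0.02], [0, 0, 0], -1]]'

```text
t: 10.85
eef_pos: [0.465, 0.2321, 0.1444]
ee_rot: [-3.142, 0.0, 1.572]
force: [0.5, 0.6, -3.0]
width: 0.0417
```

Call:
step_arm --targets '[[[-0.01, 0.001, 0], [0, 0, 0], -1], [[-0.03, 0.003, 0], [0, 0, 0], -1], [[-0.037, 0.004, 0], [0, 0, 0], -1], [[-0.037, 0.004, 0], [0, 0, 0], -1], [[-0.037, 0.004, 0], [0, 0, 0], -1], [[-0.03, 0.004, 0], [0, 0, 0], -1], [[-0.018, 0.002, 0], [0, 0, 0], -1], [[-0.01, 0.001, 0], [0, 0, 0], -1]]'

```text
t: 11.65
eef_pos: [0.4874, 0.0212, 0.1423]
ee_rot: [-3.14, 0.0, 1.57]
force: [0.0, 1.9, -3.3]
width: 0.042
```

Call:
step_arm --targets '[[[0, 0, 0.004], [0, 0, 0], -1], [[0, 0, 0.014], [0, 0, 0], -1], [[0, 0, 0.016], [0, 0, 0], -1], [[0, 0, 0.012], [0, 0, 0], -1], [[0, 0, 0.007], [0, 0, 0], -1], [[0, 0, 0.004], [0, 0, 0], -1], [[0, 0, 0.001], [0, 0, 0], -1], [[0, 0, 0], [0, 0, 0], -1]]'

```text
t: 12.45
eef_pos: [0.4884, 0.0235, 0.0851]
ee_rot: [3.141, -0.0, 1.572]
force: [0.2, 0.1, -3.2]
width: 0.0415
```

Call:
step_arm --targets '[[[0, 0, 0.001], [0, 0, 0], -1], [[0, 0, 0.0007], [0, 0, 0], -1], [[0, 0, 0], [0, 0, 0], -1], [[0, 0, 0], [0, 0, 0], -0.05], [[0, 0, 0], [0, 0, 0], 0.2], [[0, 0, 0], [0, 0, 0], 0.6], [[0, 0, 0], [0, 0, 0], 0.8], [[0, 0, 0], [0, 0, 0], 0.8]]'

```text
t: 13.25
eef_pos: [0.4884, 0.0233, 0.0833]
ee_rot: [3.141, -0.0, 1.572]
force: [-0.1, -0.1, 0.8]
width: 0.0681
```

Call:
step_arm --targets '[[[0, 0, -0.01], [0, 0, 0], 0.8], [[0, 0, -0.025], [0, 0, 0], 1], [[0, 0, -0.025], [0, 0, 0], 1], [[0, 0, -0.015], [0, 0, 0], 1], [[-0.014, 0.012, 0], [0, 0, 0], 1], [[-0.03, 0.025, 0], [0, 0, 0], 1], [[-0.03, 0.025, 0], [0, 0, 0], 1], [[-0.03, 0.025, 0], [0, 0, 0], 1]]'

```text
t: 14.05
eef_pos: [0.5763, -0.0817, 0.1594]
ee_rot: [3.14, -0.0, 1.572]
force: [0.2, 0.5, 0.5]
width: 0.0876
```

Call:
step_arm --targets '[[[-0.024, 0.02, 0], [0, 0, 0], 1], [[-0.012, 0.011, 0], [0, 0, 0], 1], [[-0.006, 0.005, 0], [0, 0, 0], 1], [[0, 0, 0], [0, 0, 0], 1], [[0, 0, 0], [0, 0, 0], 1], [[0, 0, 0.01], [0, 0, 0], 1], [[0, 0, 0.01], [0, 0, 0], 1], [[0, 0, 0], [0, 0, 0], 1]]'

```text
t: 14.85
eef_pos: [0.6098, -0.122, 0.1362]
ee_rot: [-3.139, -0.0, 1.572]
force: [-0.1, 0.1, 0.1]
width: 0.0876
```

```bash
python3 - <<'E'
from h import *
wlook("c","red",(.611,-.1225))
look("c",dict(yellow=(.488,.023,.116)),["yellow","red"])
E
```

```text
14.85 [ 0.6098 -0.122   0.1362]
wrist cap red 4065 [ 0.61   -0.1232  0.1121] [0.043 0.043 0.012]
top hol red 84 [0.4665 0.3083] 0.0086
scene cap yellow 80 mid [0.4778 0.0197] ext [0.021 0.035 0.006] ztop 0.1164
scene hol yellow 68 [0.4886 0.0227] 0.0017
```

View pics/scene_c.png

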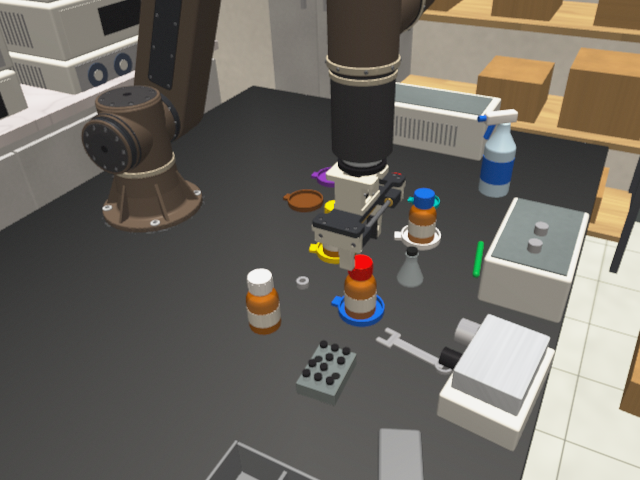

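Call:
step_arm --targets '[[[0, 0, 0.015], [0, 0, 0], 1], [[0, 0, 0.02], [0, 0, 0], 1], [[0, 0, 0.013], [0, 0, 0], 1], [[0, 0, 0.007], [0, 0, 0], 1], [[0, 0, 0], [0, 0, 0], 1], [[0, 0, 0], [0, 0, 0], 0.4], [[0, 0, 0], [0, 0, 0], 0.1], [[0, 0, 0], [0, 0, 0], -0.3]]'

```text
t: 15.8
eef_pos: [0.6118, -0.1227, 0.0839]
ee_rot: [3.14, -0.0, 1.572]
force: [0.9, 0.3, 0.6]
width: 0.0694
```

Call:
step_arm --targets '[[[0, 0, 0], [0, 0, 0], -0.6], [[0, 0, 0], [0, 0, 0], -1], [[0, 0, 0], [0, 0, 0], -1], [[0, 0, 0], [0, 0, 0], -1], [[0, 0, -0.003], [0, 0, 0], -1], [[0, 0, -0.012], [0, 0, 0], -1], [[0, 0, -0.025], [0, 0, 0], -1], [[0, 0, -0.02], [0, 0, 0], -1]]'

```text
t: 16.6
eef_pos: [0.6114, -0.1228, 0.1448]
ee_rot: [3.141, 0.0, 1.572]
force: [1.1, -0.4, -2.2]
width: 0.0413
```

Call:
step_arm --targets '[[[0, 0, -0.025], [0, 0, 0], -1], [[0, 0, -0.03], [0, 0, 0], -1], [[0, 0, -0.02], [0, 0, 0], -1], [[0.012, -0.005, 0], [0, 0, 0], -1], [[0.032, -0.013, 0], [0, 0, 0], -1], [[0.04, -0.0165, 0], [0, 0, 0], -1], [[0.04, -0.0165, 0], [0, 0, 0], -1], [[0.04, -0.0165, 0], [0, 0, 0], -1]]'

```text
t: 17.4
eef_pos: [0.542, 0.0427, 0.2177]
ee_rot: [-3.141, -0.0, 1.571]
force: [1.6, 1.2, -2.0]
width: 0.0416
```

Call:
step_arm --targets '[[[0.04, -0.0165, 0], [0, 0, 0], -1], [[0.04, -0.0165, 0], [0, 0, 0], -1], [[0.04, -0.0165, 0], [0, 0, 0], -1], [[0.035, -0.015, 0], [0, 0, 0], -1], [[0.022, -0.009, 0], [0, 0, 0], -1], [[0.0105, -0.005, 0], [0, 0, 0], -1], [[0.005, -0.002, 0], [0, 0, 0], -1], [[0, 0, 0], [0, 0, 0], -1]]'

```text
t: 18.2
eef_pos: [0.4628, 0.2337, 0.218]
ee_rot: [-3.141, 0.0, 1.572]
force: [-0.1, 0.2, -2.3]
width: 0.0412
```

```bash
python3 - <<'E'
from h import *
s=arm.get_state();print(s["eef_pos"],s["force"],s["width"])
look("d",dict(yellow=(.488,.023,.116)),["yellow","red","blue"])
E
```

```text
[0.46276684 0.23368362 0.21798235] [-0.12283029  0.21762411 -2.27332815] 0.0411568195449766
top cap yellow 412 mid [0.4872 0.0248] ext [0.042 0.04  0.008] ztop 0.1183
top hol yellow 227 [0.4871 0.0244] 0.0028
top hol red 100 [0.4622 0.2342] 0.0035
top hol blue 256 [ 0.612  -0.1198] 0.0021
scene cap yellow 214 mid [0.488  0.0235] ext [0.043 0.044 0.008] ztop 0.1161
scene hol yellow 136 [0.4886 0.0224] 0.002
scene hol red 163 [0.4634 0.2323] 0.0021
scene hol blue 271 [ 0.6139 -0.1226] 0.0016
```

View pics/scene_d.png

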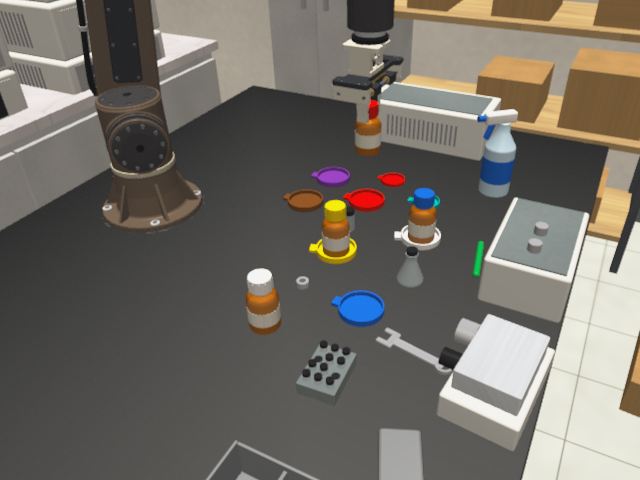

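Call:
step_arm --targets '[[[0, 0, 0.015], [0, 0, 0], -1], [[0, 0, 0.03], [0, 0, 0], -1], [[0, 0, 0.03], [0, 0, 0], -1], [[0, 0, 0.025], [0, 0, 0], -1], [[0, 0, 0.015], [0, 0, 0], -1], [[0, 0, 0.01], [0, 0, 0], -1], [[0, 0, 0.006], [0, 0, 0], -1], [[0, 0, 0], [0, 0, 0], -1]]'

```text
t: 19.1
eef_pos: [0.4632, 0.2332, 0.0868]
ee_rot: [-3.141, 0.001, 1.571]
force: [0.5, -0.0, -2.5]
width: 0.0415
```

Call:
step_arm --targets '[[[0, 0, 0.002], [0, 0, 0], -1], [[0, 0, 0.0015], [0, 0, 0], -1], [[0, 0, 0], [0, 0, 0], -1], [[0, 0, 0], [0, 0, 0], -0.05], [[0, 0, 0], [0, 0, 0], 0.2], [[0, 0, 0], [0, 0, 0], 0.6], [[0, 0, 0], [0, 0, 0], 0.8], [[0, 0, 0], [0, 0, 0], 0.8]]'

```text
t: 19.9
eef_pos: [0.4632, 0.2339, 0.0838]
ee_rot: [3.141, -0.0, 1.572]
force: [0.1, -0.3, -0.7]
width: 0.0684
```

Call:
step_arm --targets '[[[0, 0, -0.01], [0, 0, 0], 0.8], [[0, 0, -0.025], [0, 0, 0], 1], [[0, 0, -0.025], [0, 0, 0], 1], [[0, 0, -0.015], [0, 0, 0], 1], [[-0.008, 0.016, 0], [0, 0, 0], 1], [[-0.018, 0.034, 0], [0, 0, 0], 1], [[-0.018, 0.034, 0], [0, 0, 0], 1], [[-0.018, 0.034, 0], [0, 0, 0], 1]]'

```text
t: 20.7
eef_pos: [0.5825, 0.1713, 0.1599]
ee_rot: [3.141, -0.001, 1.572]
force: [0.9, 0.8, 1.1]
width: 0.0876
```

Call:
step_arm --targets '[[[-0.014, 0.029, 0], [0, 0, 0], 1], [[-0.007, 0.014, 0], [0, 0, 0], 1], [[-0.0045, 0.008, 0], [0, 0, 0], 1], [[0, 0, 0], [0, 0, 0], 1], [[0, 0, 0], [0, 0, 0], 1], [[0, 0, 0.01], [0, 0, 0], 1], [[0, 0, 0.01], [0, 0, 0], 1], [[0, 0, 0], [0, 0, 0], 1]]'

```text
t: 21.5
eef_pos: [0.6305, 0.1464, 0.1366]
ee_rot: [-3.139, 0.001, 1.572]
force: [0.2, 0.1, -0.7]
width: 0.088
```

```bash
python3 - <<'E'
from h import *
wlook("e","blue",(.632,.1465))
look("e",dict(red=(.463,.233,.116)),["red"])
E
```

```text
21.5 [0.6305 0.1464 0.1366]
wrist cap blue 597 [0.6301 0.1456 0.1116] [0.043 0.043 0.011]
top cap red 422 mid [0.4635 0.2352] ext [0.041 0.043 0.008] ztop 0.1183
top hol red 227 [0.4621 0.2347] 0.003
scene cap red 149 mid [0.4645 0.2327] ext [0.043 0.045 0.008] ztop 0.116
scene hol red 111 [0.4635 0.2321] 0.0029
```

View pics/scene_e.png

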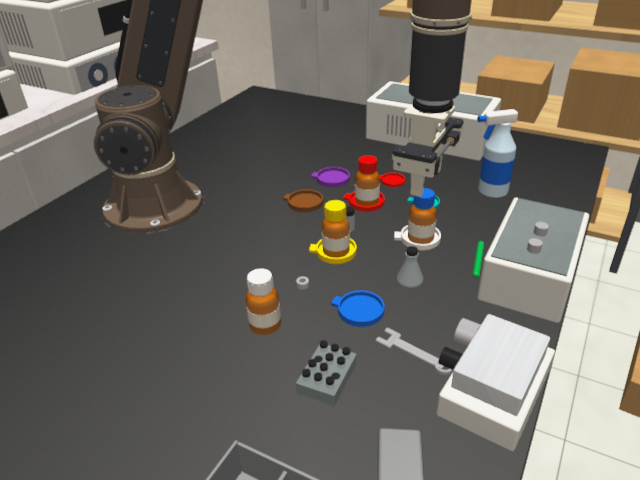

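Call:
step_arm --targets '[[[0, 0, 0.015], [0, 0, 0], 1], [[0, 0, 0.02], [0, 0, 0], 1], [[0, 0, 0.0135], [0, 0, 0], 1], [[0, 0, 0.007], [0, 0, 0], 1], [[0, 0, 0], [0, 0, 0], 1], [[0, 0, 0], [0, 0, 0], 0.4], [[0, 0, 0], [0, 0, 0], 0.1], [[0, 0, 0], [0, 0, 0], -0.3]]'

```text
t: 22.45
eef_pos: [0.6325, 0.1465, 0.084]
ee_rot: [3.14, -0.001, 1.572]
force: [-0.4, 0.3, 0.3]
width: 0.0691
```

Call:
step_arm --targets '[[[0, 0, 0], [0, 0, 0], -0.6], [[0, 0, 0], [0, 0, 0], -1], [[0, 0, 0], [0, 0, 0], -1], [[0, 0, 0], [0, 0, 0], -1], [[0, 0, -0.003], [0, 0, 0], -1], [[0, 0, -0.012], [0, 0, 0], -1], [[0, 0, -0.025], [0, 0, 0], -1], [[0, 0, -0.03], [0, 0, 0], -1]]'

```text
t: 23.25
eef_pos: [0.6314, 0.146, 0.1536]
ee_rot: [-3.14, 0.001, 1.571]
force: [-0.4, 0.9, -0.9]
width: 0.0417
```

Call:
step_arm --targets '[[[0, 0, -0.03], [0, 0, 0], -1], [[0, 0, -0.03], [0, 0, 0], -1], [[0, 0, -0.005], [0, 0, 0], -1], [[-0.01, -0.001, 0], [0, 0, 0], -1], [[-0.03, -0.002, 0], [0, 0, 0], -1], [[-0.04, -0.003, 0], [0, 0, 0], -1], [[-0.04, -0.003, 0], [0, 0, 0], -1], [[-0.04, -0.003, 0], [0, 0, 0], -1]]'

```text
t: 24.05
eef_pos: [0.6188, -0.0155, 0.2168]
ee_rot: [-3.139, 0.0, 1.572]
force: [0.9, -0.2, -1.2]
width: 0.0418
```

Call:
step_arm --targets '[[[-0.04, -0.003, 0], [0, 0, 0], -1], [[-0.03, -0.002, 0], [0, 0, 0], -1], [[-0.02, -0.001, 0], [0, 0, 0], -1], [[-0.0125, -0.001, 0], [0, 0, 0], -1], [[-0.005, 0, 0], [0, 0, 0], -1], [[0, 0, 0], [0, 0, 0], -1], [[0, 0, 0.01], [0, 0, 0], -1], [[0, 0, 0.02], [0, 0, 0], -1]]'

```text
t: 24.85
eef_pos: [0.6144, -0.1202, 0.1888]
ee_rot: [3.139, -0.0, 1.573]
force: [0.2, 0.5, -1.4]
width: 0.0414
```

Call:
step_arm --targets '[[[0, 0, 0.025], [0, 0, 0], -1], [[0, 0, 0.025], [0, 0, 0], -1], [[0, 0, 0.02], [0, 0, 0], -1], [[0, 0, 0.015], [0, 0, 0], -1], [[0, 0, 0.01], [0, 0, 0], -1], [[0, 0, 0.006], [0, 0, 0], -1], [[0, 0, 0], [0, 0, 0], -1], [[0, 0, 0], [0, 0, 0], -1]]'

```text
t: 25.65
eef_pos: [0.6138, -0.121, 0.0877]
ee_rot: [3.141, 0.0, 1.572]
force: [-0.3, 0.7, -1.4]
width: 0.0418
```

```bash
python3 - <<'E'
from h import *
s=arm.get_state();print(s["eef_pos"],s["force"],s["width"])
E
```

```text
[ 0.61377161 -0.12096499  0.08769195] [-0.31077137  0.73417456 -1.39989217] 0.041751693697679636
```

Call:
step_arm --targets '[[[0, 0, 0.0025], [0, 0, 0], -1], [[0, 0, 0.0017], [0, 0, 0], -1], [[0, 0, 0], [0, 0, 0], -1], [[0, 0, 0], [0, 0, 0], -0.05], [[0, 0, 0], [0, 0, 0], 0.2], [[0, 0, 0], [0, 0, 0], 0.6], [[0, 0, 0], [0, 0, 0], 0.8], [[0, 0, 0], [0, 0, 0], 0.8]]'

```text
t: 26.45
eef_pos: [0.6133, -0.1212, 0.0831]
ee_rot: [3.141, 0.0, 1.572]
force: [1.4, 0.6, -0.1]
width: 0.068
```

Call:
step_arm --targets '[[[0, 0, -0.01], [0, 0, 0], 0.8], [[0, 0, -0.025], [0, 0, 0], 1], [[0, 0, -0.025], [0, 0, 0], 1], [[0, 0, -0.015], [0, 0, 0], 1], [[-0.01, -0.013, 0], [0, 0, 0], 1], [[-0.022, -0.03, 0], [0, 0, 0], 1], [[-0.022, -0.03, 0], [0, 0, 0], 1], [[-0.022, -0.03, 0], [0, 0, 0], 1]]'

```text
t: 27.25
eef_pos: [0.5083, -0.198, 0.1577]
ee_rot: [-3.141, -0.0, 1.572]
force: [-0.1, -0.8, -0.1]
width: 0.0875
```

Call:
step_arm --targets '[[[-0.018, -0.023, 0], [0, 0, 0], 1], [[-0.009, -0.011, 0], [0, 0, 0], 1], [[-0.0045, -0.0045, 0], [0, 0, 0], 1], [[0, 0, 0], [0, 0, 0], 1], [[0, 0, 0], [0, 0, 0], 1], [[0, 0, 0.01], [0, 0, 0], 1], [[0, 0, 0.01], [0, 0, 0], 1], [[0, 0, 0], [0, 0, 0], 1]]'

```text
t: 28.05
eef_pos: [0.4709, -0.2281, 0.1357]
ee_rot: [-3.138, -0.001, 1.572]
force: [-0.2, 0.8, -1.0]
width: 0.0874
```

```bash
python3 - <<'E'
from h import *
wlook("f","white",(.472,-.2285))
look("f",dict(red=(.463,.233,.116),blue=(.613,-.121,.116),yellow=(.488,.023,.116)),["red","blue","yellow"])
E
```

```text
28.05 [ 0.4709 -0.2281  0.1357]
wrist cap white 3803 [ 0.4701 -0.2299  0.1101] [0.042 0.044 0.008]
top cap red 414 mid [0.4628 0.2354] ext [0.042 0.042 0.01 ] ztop 0.1184
top cap yellow 307 mid [0.4836 0.0285] ext [0.035 0.033 0.008] ztop 0.1181
top hol red 230 [0.462  0.2346] 0.0035
top hol yellow 74 [0.4868 0.0234] 0.0028
scene cap red 150 mid [0.4653 0.2321] ext [0.039 0.044 0.009] ztop 0.1161
scene cap blue 313 mid [ 0.6148 -0.1222] ext [0.041 0.044 0.008] ztop 0.1163
scene cap yellow 217 mid [0.4888 0.0236] ext [0.041 0.046 0.008] ztop 0.1161
scene hol red 109 [0.4634 0.2322] 0.003
scene hol blue 184 [ 0.6136 -0.1224] 0.0013
scene hol yellow 130 [0.4881 0.0225] 0.0025
```

View pics/scene_f.png

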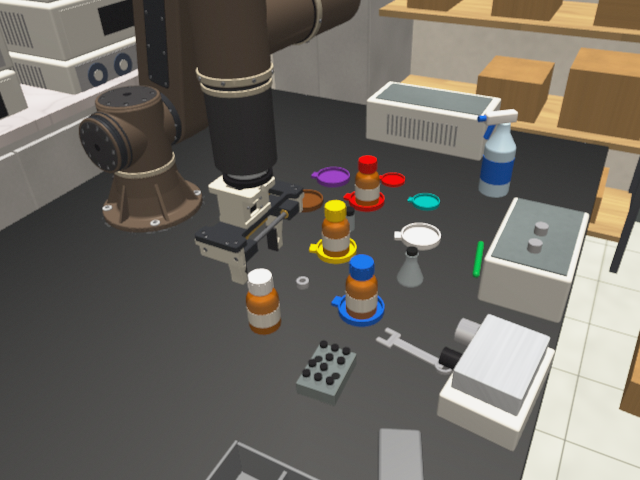

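View pics/wf.png

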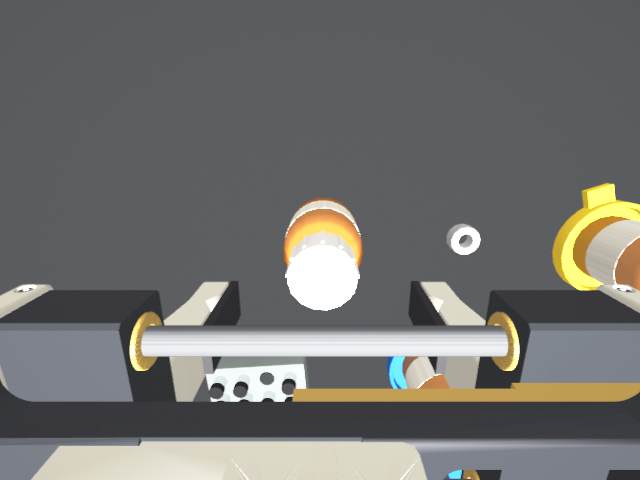

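Call:
step_arm --targets '[[[0, 0, 0.015], [0, 0, 0], 1], [[0, 0, 0.02], [0, 0, 0], 1], [[0, 0, 0.016], [0, 0, 0], 1], [[0, 0, 0.008], [0, 0, 0], 1], [[0, 0, 0], [0, 0, 0], 1], [[0, 0, 0], [0, 0, 0], 0.4], [[0, 0, 0], [0, 0, 0], 0.1], [[0, 0, 0], [0, 0, 0], -0.3]]'

```text
t: 29.0
eef_pos: [0.4724, -0.2288, 0.0797]
ee_rot: [3.14, 0.0, 1.572]
force: [-0.0, -0.3, 0.6]
width: 0.069
```

Call:
step_arm --targets '[[[0, 0, 0], [0, 0, 0], -0.6], [[0, 0, 0], [0, 0, 0], -1], [[0, 0, 0], [0, 0, 0], -1], [[0, 0, 0], [0, 0, 0], -1], [[0, 0, -0.005], [0, 0, 0], -1], [[0, 0, -0.02], [0, 0, 0], -1], [[0, 0, -0.04], [0, 0, 0], -1], [[0, 0, -0.04], [0, 0, 0], -1]]'

```text
t: 29.8
eef_pos: [0.4709, -0.2285, 0.1845]
ee_rot: [-3.139, -0.001, 1.571]
force: [1.4, 0.1, -1.9]
width: 0.0416
```

Call:
step_arm --targets '[[[0, 0, -0.03], [0, 0, 0], -1], [[0, 0, -0.01], [0, 0, 0], -1], [[0.012, 0.005, 0], [0, 0, 0], -1], [[0.03, 0.013, 0], [0, 0, 0], -1], [[0.04, 0.017, 0], [0, 0, 0], -1], [[0.04, 0.017, 0], [0, 0, 0], -1], [[0.04, 0.017, 0], [0, 0, 0], -1], [[0.04, 0.017, 0], [0, 0, 0], -1]]'

```text
t: 30.6
eef_pos: [0.5571, -0.0245, 0.2218]
ee_rot: [-3.138, 0.0, 1.571]
force: [1.2, -0.4, -2.3]
width: 0.0413
```

Call:
step_arm --targets '[[[0.04, 0.017, 0], [0, 0, 0], -1], [[0.04, 0.017, 0], [0, 0, 0], -1], [[0.035, 0.015, 0], [0, 0, 0], -1], [[0.027, 0.0115, 0], [0, 0, 0], -1], [[0.018, 0.008, 0], [0, 0, 0], -1], [[0.009, 0.004, 0], [0, 0, 0], -1], [[0.003, 0.001, 0], [0, 0, 0], -1], [[0, 0, 0], [0, 0, 0], -1]]'

```text
t: 31.4
eef_pos: [0.6307, 0.1449, 0.2234]
ee_rot: [-3.141, 0.0, 1.571]
force: [0.2, 0.4, -2.7]
width: 0.0416
```

Call:
step_arm --targets '[[[0, 0, 0.015], [0, 0, 0], -1], [[0, 0, 0.03], [0, 0, 0], -1], [[0, 0, 0.035], [0, 0, 0], -1], [[0, 0, 0.025], [0, 0, 0], -1], [[0, 0, 0.016], [0, 0, 0], -1], [[0, 0, 0.01], [0, 0, 0], -1], [[0, 0, 0.006], [0, 0, 0], -1], [[0, 0, 0], [0, 0, 0], -1]]'

```text
t: 32.2
eef_pos: [0.631, 0.1448, 0.0869]
ee_rot: [-3.141, 0.0, 1.571]
force: [-0.5, -0.7, -2.1]
width: 0.0416
```

Call:
step_arm --targets '[[[0, 0, 0.002], [0, 0, 0], -1], [[0, 0, 0.0015], [0, 0, 0], -1], [[0, 0, 0], [0, 0, 0], -1], [[0, 0, 0], [0, 0, 0], -0.05], [[0, 0, 0], [0, 0, 0], 0.2], [[0, 0, 0], [0, 0, 0], 0.6], [[0, 0, 0], [0, 0, 0], 0.8], [[0, 0, 0], [0, 0, 0], 0.8]]'

```text
t: 33.0
eef_pos: [0.6313, 0.1454, 0.0837]
ee_rot: [3.141, -0.0, 1.572]
force: [-0.6, -0.3, 0.6]
width: 0.068
```

Call:
step_arm --targets '[[[0, 0, -0.01], [0, 0, 0], 0.8], [[0, 0, -0.025], [0, 0, 0], 1], [[0, 0, -0.03], [0, 0, 0], 1], [[0, 0, -0.03], [0, 0, 0], 1], [[0.02, -0.02, -0.02], [0, 0, 0], 1], [[0.03, -0.03, 0], [0, 0, 0], 1], [[0.03, -0.03, 0], [0, 0, 0], 1], [[0, 0, 0], [0, 0, 0], 1]]'

```text
t: 33.8
eef_pos: [0.5487, 0.228, 0.2001]
ee_rot: [3.14, -0.002, 1.575]
force: [0.5, -0.5, 0.1]
width: 0.0876
```

```bash
python3 - <<'E'
from h import *
s=arm.get_state();print(s["eef_pos"],s["width"])
look("g",dict(red=(.463,.233,.116),blue=(.613,-.121,.116),yellow=(.488,.023,.116),white=(.631,.145,.116)),["red","blue","yellow","white"])
E
```

```text
[0.54871417 0.22799411 0.20010696] 0.08759433613908911
top cap red 418 mid [0.4634 0.2349] ext [0.04  0.041 0.009] ztop 0.1181
top cap blue 402 mid [ 0.6123 -0.1196] ext [0.043 0.041 0.009] ztop 0.118
top cap yellow 415 mid [0.4874 0.0249] ext [0.043 0.04  0.009] ztop 0.1183
top cap white 379 mid [0.6306 0.1439] ext [0.044 0.037 0.008] ztop 0.1182
top hol red 229 [0.4622 0.2347] 0.0035
top hol blue 191 [ 0.612  -0.1198] 0.0031
top hol yellow 223 [0.4869 0.0243] 0.0032
top hol white 161 [0.6308 0.1471] 0.003
scene cap red 151 mid [0.4657 0.2311] ext [0.042 0.046 0.009] ztop 0.116
scene cap blue 315 mid [ 0.6148 -0.1208] ext [0.04  0.044 0.009] ztop 0.1162
scene cap yellow 212 mid [0.4888 0.0236] ext [0.041 0.044 0.008] ztop 0.1162
scene cap white 200 mid [0.6322 0.1447] ext [0.041 0.046 0.008] ztop 0.1161
scene hol red 110 [0.4636 0.2319] 0.0032
scene hol blue 185 [ 0.6135 -0.1225] 0.0019
scene hol yellow 132 [0.4886 0.0221] 0.0026
scene hol white 135 [0.6323 0.1446] 0.0024
```

View pics/scene_g.png

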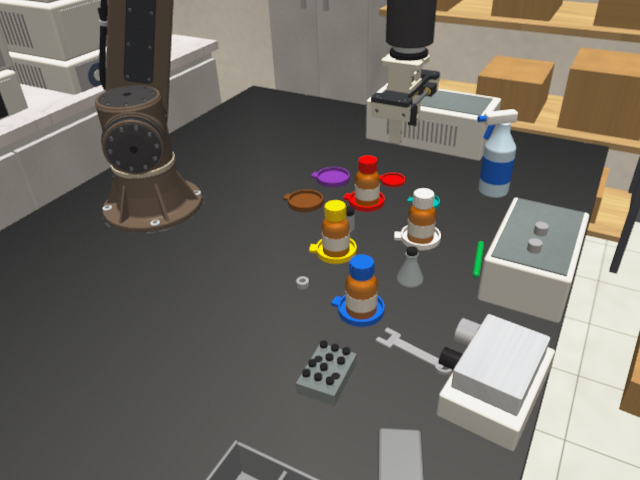

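View pics/top_g.png

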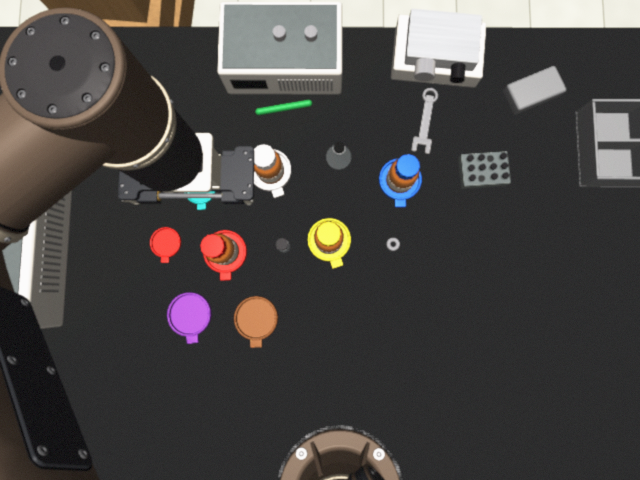

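All four bottles are upright in the holders of their own colour. In the top picture the flask at (339,155) and the rack at (485,168) are where they were, and the gripper is clear.

```bash
python3 -c "
from station import ticket
print(ticket.job_done())"
```

```text
the job is handed in; nothing more can be done
None
```

I parked the blue bottle in the white holder, then moved yellow to yellow, red to red and blue to blue. White went into the white holder last. The job was handed in at about 34 s; no verdict was reported.

- **Fit in the holders:** In the last top and scene views, each cap centre was within about 3 mm of its holder's centre. The cap tops were at 0.116 m in the scene view, which is right for a bottle standing flat on the holder floor. The top view read 2 mm higher, which is within the calibration tolerance.
- **Gripper and bystanders:** The fingers were open and clear of everything. By eye, the flask and the vial rack had not moved in the pictures; I did not measure their positions.
- **Disagreeing checks:** In two mid-run looks, the arm hid some caps and holders. This gave partial or missing readings, including one off red-holder fit. The final clear views resolved all of these.

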